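# Tap the clamping wedge home in a gel tank

## Task

Clamp the loose gel cassette in the gel tank: take the clamping wedge out of the drying rack, stand it loosely in the empty slot on the robot's side of the tank, thin edge down, handle up and upright face to the glass, and let go of it. Then, with the fingers shut, tap the top of its handle - at least two separate taps, lifting off in between - until it is fully home and a further firm tap no longer drives it deeper, but do not force it, or the glass cracks. Leave the wedge standing tight in the slot and everything else where it is.

Things in the scene. Friction and masses are not known exactly. Their poses are not given: they have to be found in the camera images.
- wedge: Clamping wedge: white plastic plate 104 mm wide (y), 95 mm tall, 0.15-0.25 kg, upright in one place of the rack (varies), leaning up to 3 deg. Origin: middle of its thin lower edge; z up. Over its small bearing pads, the +x face is upright at x=+3 mm, the -x face slopes from x=-3 mm at z=0 to x=-16.6 mm at z=95 mm (1 in 7): 6 mm thick below, 19.6 mm at the top. A handle bar stands on top.
- wedge_top (a point): Middle of the flat top (14 by 60 mm) of the wedge's handle bar, where it is tapped; at x=-6.5, y=0, z=130 mm in the wedge's frame, same axes. The bar is 14 mm thick (x -13.5 to +0.5 mm), 60 mm wide (y +-30 mm) and 35 mm tall (z 95 to 130 mm): grip it across its thickness.
- rack: Grey plastic drying rack, fixed, 196 by 112 mm. Origin: centre of its underside. Three places at x = -62, 0, +62 mm hold the wedge, the dam and the spare cassette in any order, all with the rack's axes, lower edges 8 mm above the bench. Prongs reach 48 mm above the bench: lift the wedge at least 50 mm to clear them.
- tank: Gel tank: clear plastic box fixed to the bench, 112 by 168 mm, rim 140 mm high, open on top, grey electrode core in the middle (pins up to 162 mm). Origin: centre of its underside; x across the slots, y along them, z up. On the +x side a second wedge is already home, part of the tank (handle x 29 to 43, y +-30 mm, top at 200 mm). The empty slot is on the -x side.
- slot_mouth (a point): Middle of the empty slot's mouth: rim height (140 mm), 36.5 mm to -x of the tank's centre, tank's axes. To -x, at 6 mm, a clear ramp's face, leaning to +x by 1 mm per 7 mm of depth; to +x, at 4.5 to 10.5 mm (varies with the gel, not measured), the upright glass of the gel cassette, top edge at the rim. Slot 155 mm long, over 93 mm deep. Wedge goes in thin edge down, axes along the tank's.
- ramp_top (a point): On the ramp's face at rim height, mid-width (x=-42.5, y=0, z=140 mm in the tank's frame), tank's axes. The wedge's sloping face lies on the ramp: with its origin d below this point, its origin is then at x = 3 mm + d/7 from here, so it moves 1 mm to +x per 7 mm down. It first meets the glass at d = 31 to 74 mm and is home at d = 48 to 97 mm.
- glass_top (a point): Near the top of the near gel cassette (x=-26, y=0, z=140 mm in the tank's frame; does not follow the glass). Once met by the wedge, the glass yields 2.5 mm on a soft gasket: 17-21 mm more wedge travel, the push on its top growing to 9-15 N; then it stops hard. Friction keeps it there. Home, wedge and tank press on each other with over 16 N; over 70 N (risked by pushes over 30 N) cracks the glass.
- dam: A flat white plastic plate (buffer dam), 104 mm wide, 112 mm tall, without a handle bar, standing in another place of the rack. Not to be disturbed. Origin: at its lower edge.
- spare: A spare gel cassette of two glass plates, 101 mm wide, 83 mm tall, standing in the third place of the rack. Not to be disturbed. Origin: at its lower edge.
- comb: A white plastic gel comb lying flat on the bench between tank and rack, 94 by 30 mm, 6 mm thick. Not to be disturbed.
- tanklid: The clear plastic lid of the tank lying on the bench at the robot's right, 172 by 116 mm, 44 mm high. Not to be disturbed.
- beaker: A glass beaker on the bench at the robot's left, 70 mm across, 95 mm high. Not to be disturbed.
There are look-alikes about, which are no part of the job. What is shaped like the wedge but orange or pink is not meant. Leave any orange or red look-alike of the tank alone.

How it is judged:
On the way, in this order (a step that is already met when the one before it is completed fails the run):
1. the wedge stands loosely in the empty slot (thin edge at least 20 mm deep, not yet tight: under 14 N) and is let go (x of wedge in the frame of tank between -0.046 and -0.02 m and y of wedge in the frame of tank between -0.02 and 0.02 m and z of wedge in the frame of tank between 0.036 and 0.12 m and angle between wedge's own z axis and vertical below 0.14 rad and contact force between the fingers and wedge below 0.05 N and contact force between wedge and tank below 14 N), for 0.3 s.
2. a tap (over 4 N) from above on the wedge's handle (contact force between the fingers and wedge above 4 N and z of the grasp point in the frame of wedge above 0.134 m), for 0.02 s.
3. the fingers lift off the wedge (contact force between the fingers and wedge below 0.05 N), for 0.05 s.
4. tapped again (over 4 N) from above until the wedge is tight (over 16 N against the tank) (all of step 2 and contact force between wedge and tank above 16 N), for 0.02 s.
At the end, for the whole second after the job is handed in: The wedge stands in the near (-x) slot of the tank, thin edge down and 42 to 104 mm below the rim, within 20 mm of the slot's middle along y, upright within 0.09 rad and in line with the slot within 0.06 rad, at rest, let go, and tight: it and the tank press on each other with more than 16 N (x of wedge in the frame of tank between -0.046 and -0.02 m and y of wedge in the frame of tank between -0.02 and 0.02 m and z of wedge in the frame of tank between 0.036 and 0.098 m and angle between wedge's own z axis and vertical below 0.09 rad and angle between the x axis of wedge and the x axis of tank, either way round below 0.06 rad and contact force between wedge and tank above 16 N and linear speed of wedge below 0.005 m/s and contact force between the fingers and wedge below 0.05 N); the robot touches nothing.
It fails at once if the wedge is forced: it presses on the tank with more than 70 N, and the glass cracks (contact force between wedge and tank above 70 N).
It fails at once if the dam or the spare cassette in the rack is disturbed (moved more than 20 mm) (distance of any of dam, spare from where it was at the start of the episode above 0.02 m).
It fails at once if the comb, the tank lid or the beaker is disturbed (moved more than 20 mm) (distance of any of comb, tanklid, beaker from where it was at the start of the episode above 0.02 m).
It also fails if it takes over 58 s, if anything falls off the work surface, if the arm or the gripper's body presses on something with over 40 N, if the wrist force passes 120 N, or if a joint passes its speed limit or range.

## Robot

A 6-joint arm with a two-finger parallel gripper is mounted at the origin on the work surface. World frame = base frame: x ahead of the robot, y to its left, z up, the work surface at z = 0. Lengths are in m, angles in rad, forces in N, time in s.
With the tool pointing down it reaches from about 0.325 to 0.775 m from the base axis. Payload 5.5 kg.
Tool frame: the origin (TCP) lies at the very end of the fingers, on their centre line; the grasp point (between the pads) lies 19 mm behind it; z points along the fingers, y is the line along which they close (so a half turn about z gives the same grasp; the last joint's range is limited). The gripper opens to 85 mm and grips with 20 to 120 N. Pads are 22 mm wide; open, the fingers measure 114 mm over their backs; the gripper's body (76 mm by 85 mm) begins 54 mm behind the grasp point. The pads swing forward as they close: fully open they stand 13 mm farther back than shut.
Start: joints at [-1.316, 0.091, 1.231, -0, 1.82, -0.057], TCP at [0.184, -0.571, 0.231] pointing down, gripper open.
Joint ranges: [-2.87, 2.87], [-0.86, 2.18], [0.17, 2.46], [-1.51, 4.65], [0.06, 2.69], [-2.65, 2.65]. Speed limits (rad/s): [2.57, 2.57, 3.01, 3.14, 3.14, 3.14].

## Interface

Orientations are given as a rotation vector (axis times angle).
In Python, from workcell import sensors, vision, job, spotter gives the robot as it stands. The module is installed in compiled form; this text tells all that it offers.
- The arm moves only by the tool step_arm, never from a script. Its arguments are lists of equal length, an entry for each row: "xyz": the shift along the tool's x, y, z in mm, a list of three; "twist": the turn about the tool's z in degrees; "fingers": the opening in per cent of the stroke, from 0 (shut) to 100 (fully open). In form: {"xyz": [[tx, ty, tz], ...], "twist": [twist, ...], "fingers": [fingers, ...]}. A call has 1 to 20 rows; each row is the pose to reach, as a shift and turn from the pose commanded when the call began, along the tool's axes at that moment; what a row does not reach only later rows make up. A row lasts 1/12 s, in which the tool goes at most 41.7 mm and 7.16 degrees, less where a joint would pass 70% of its speed; a pose out of reach is approached as far as the arm can. A call with a gripper value outside its range is refused whole. The fingers move at their own pace and stop on an object; the grip force is fixed at half the most. Time passes only in rows, so rows that repeat a pose let the fingers close. It gives the time, the measured TCP pose, the force, the opening and the grip force at its end, in the units of the state.
- sensors.get_state(): the state, without advancing time (a new reading comes with each control period).
- vision.camera(name): name is "scene" or "top"; returns the picture (420x560x3 uint8, blue, green, red); there is no depth.
- vision.camera_params(name): a dict with "camera_matrix" (3x3 intrinsics, pixels), "cam_to_world" (4x4, takes a point from camera to world coordinates). Camera axes: x right, y up, looking along -z (the intrinsics and any distortion apply to the point x, -y, -z); pixel columns grow to the right and rows downward; lengths in m; the calibration is good to about 2 mm. A picture is of the moment at which its call begins. camera_params takes no time and is no camera call.
- job.job_done(): hands the job in; it is judged then, once.
Trained networks look in the newest picture that a camera, given by its name, has taken for a name from the list of things; names that differ only in an ending like _2 or _b are one class to them, and where a whole thing is asked for, a point or a joint stands for the part that bears it (a point fixed in the world has none). Each returns a list of dicts, best first, with "confidence" (0 to 1); they miss things now and then, are a little off and sometimes report something else, mostly with a low value. They report only what shows in the picture. A call takes as long as a camera call. They do not tell look-alikes from the thing itself.
- spotter.search_frame(camera, name): "position" ([x, y, z] in m, in the coordinates of the camera as it stood for that picture, good to about 4 mm: the middle of the surface that is visible of it).
- spotter.landmark_of(camera, name): "position" ([x, y, z] in m, in the coordinates of the camera as it stood for that picture, good to about 4 mm: a listed point, or the origin of a listed thing).
The state is a dict: "t": time; "q": joint angles; "joint_velocities": joint speeds; "effort": joint torques, N m; "tcp_pos": TCP position; "tcp_rot": TCP orientation; "force": force on the tool from outside, world axes, zero at the start; "wrist_torque": the same for the moment, N m; "finger_gap": finger opening in m; "finger_force": force on a finger pad.
Only numpy, scipy, OpenCV 4.12 (cv2) and the standard library are available. Lean on these libraries where they do the work, as an engineer would, in place of code of your own. Each camera call takes 0.05 s, during which the arm holds its last target. There are 200 camera calls.

## Working session

There is one attempt and no reset: what is moved stays moved. The work goes in short steps, Python scripts to look and compute and a tool call to move; the robot and the scene stay as the last step left them, time stands still between calls to the robot, and variables do not carry over. Pictures are saved under pics/ and viewed, at most 10 in all, crops included, and the job is handed in when it is done.

Besides the shell and the picture viewer there is one more tool, called as name(argument=value, ...), one argument or row to a line, values as JSON. step_arm: Moves the arm, as the interface text tells. Its arguments: {"type":"object","properties":{"xyz":{"type":"array","items":{"type":"array","items":{"type":"number"}}},"twist":{"type":"array","items":{"type":"number"}},"fingers":{"type":"array","items":{"type":"number"}}},"required":["xyz","twist","fingers"]}

```bash
mkdir -p pics
cat > h.py <<'E'
import numpy as np, cv2
from workcell import sensors, vision, job, spotter
def w(cam,p):
    T=np.array(vision.camera_params(cam)["cam_to_world"]); return (T@np.r_[p,1])[:3]
def proj(cam,P):
    c=vision.camera_params(cam); T=np.linalg.inv(np.array(c["cam_to_world"])); K=np.array(c["camera_matrix"])
    p=(T@np.r_[P,1])[:3]; q=K@np.array([p[0],-p[1],-p[2]]); return q[:2]/q[2]
def unproj(cam,uv,z):
    c=vision.camera_params(cam); T=np.array(c["cam_to_world"]); K=np.array(c["camera_matrix"])
    d=np.linalg.solve(K,[uv[0],uv[1],1]); d=T[:3,:3]@np.array([d[0],-d[1],-d[2]]); o=T[:3,3]
    return o+d*(z-o[2])/d[2]
E
python3 - <<'E'
from h import *
for c in ["scene","top"]:
    cv2.imwrite(f"pics/{c}0.png",vision.camera(c))
    print(c,np.round(vision.camera_params(c)["cam_to_world"],3).tolist(),list(vision.camera_params(c).keys()))
    for n in ["wedge","wedge_top","rack","tank","slot_mouth","ramp_top","glass_top","dam","spare"]:
        for r in spotter.landmark_of(c,n)[:3]: print(n,round(r["confidence"],2),np.round(w(c,r["position"]),4))
s=sensors.get_state(); print(s)
E
```

```text
scene [[-0.831, -0.307, 0.463, 1.08], [0.556, -0.441, 0.705, 0.89], [-0.012, 0.843, 0.537, 0.78], [0.0, 0.0, 0.0, 1.0]] ['camera_matrix', 'cam_to_world']
wedge 0.78 [ 0.7408 -0.0096  0.0015]
wedge 0.77 [0.5027 0.3495 0.0007]
wedge 0.72 [0.6082 0.1486 0.0088]
wedge_top 0.92 [0.6279 0.3922 0.0073]
wedge_top 0.68 [0.6028 0.1473 0.1392]
rack 0.84 [0.5487 0.1366 0.0011]
tank 0.74 [ 0.2756 -0.2061  0.0059]
tank 0.68 [ 0.3007  0.1883 -0.0022]
tank 0.62 [ 5.256e-01 -1.601e-01 -2.000e-04]
slot_mouth 0.83 [ 0.2404 -0.2174  0.1438]
slot_mouth 0.73 [ 0.4889 -0.1578  0.1426]
slot_mouth 0.65 [0.2611 0.174  0.1394]
ramp_top 0.83 [0.2592 0.173  0.1411]
ramp_top 0.64 [ 0.4892 -0.1617  0.1396]
ramp_top 0.64 [ 0.2344 -0.2164  0.1398]
glass_top 0.89 [ 0.5    -0.1613  0.1346]
glass_top 0.83 [ 0.2514 -0.2121  0.1444]
glass_top 0.77 [0.2799 0.1808 0.1364]
dam 0.76 [0.4853 0.1327 0.0127]
dam 0.32 [0.3661 0.3826 0.0019]
dam 0.28 [ 0.4891 -0.1578  0.1422]
spare 0.79 [0.547  0.14   0.0062]
top [[-0.015, 0.991, -0.132, 0.384], [-1.0, -0.015, 0.001, 0.001], [-0.001, 0.132, 0.991, 1.139], [0.0, 0.0, 0.0, 1.0]] ['
[... 796 characters left out ...]
506 0.1437 0.0079]
{'t': 1.0, 'q': array([-1.31570146e+00,  9.11068826e-02,  1.23069932e+00,  2.68929772e-05,
        1.81979065e+00, -5.67067946e-02]), 'joint_velocities': array([ 0.00023137, -0.00084862,  0.00067464, -0.00091493,  0.00045091,
        0.00049665]), 'effort': array([-2.69611828e-04, -4.58483362e+01, -4.18096483e+01, -9.44866883e-05,
        8.34422717e-04, -1.72430254e-05]), 'tcp_pos': array([ 0.18407183, -0.57108606,  0.23127148]), 'tcp_rot': array([-3.10348332e+00, -4.87804546e-01, -4.00871547e-05]), 'force': array([-0.39865814,  0.08409693, -1.05120566]), 'wrist_torque': array([ 0.03372206,  0.01312601, -0.05030381]), 'finger_force': 0.0, 'finger_gap': 0.0853039856388886}
```

View images.

View pics/scene0.png

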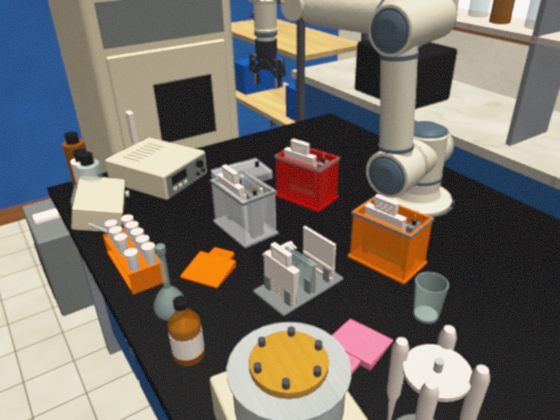

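View pics/top0.png

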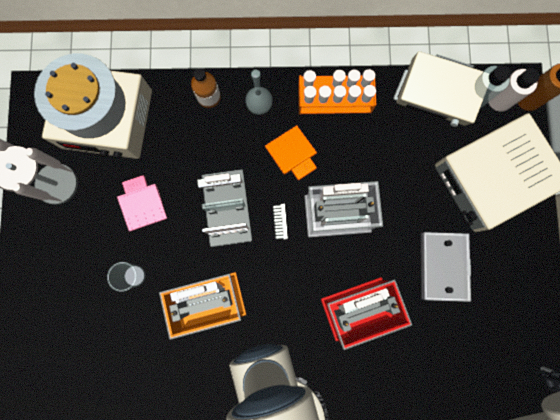

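Run:
```python
import cv2
i=cv2.imread("pics/top0.png")
a=cv2.resize(i[160:250,190:260],None,fx=6,fy=6,interpolation=cv2.INTER_CUBIC)
b=cv2.resize(i[170:245,295:395],None,fx=7,fy=7,interpolation=cv2.INTER_CUBIC)
cv2.imwrite("pics/a.png",a);cv2.imwrite("pics/b.png",b)
```

```text
(no output)
```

View pics/a.png

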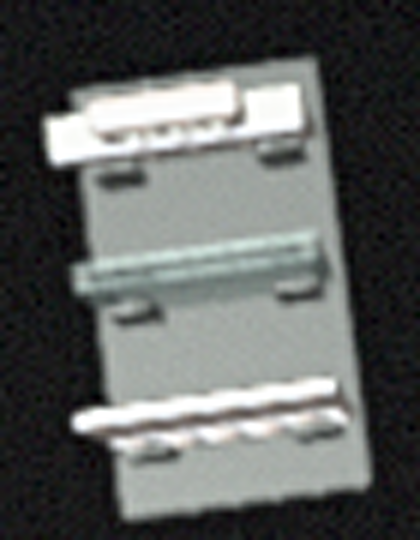

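View pics/b.png

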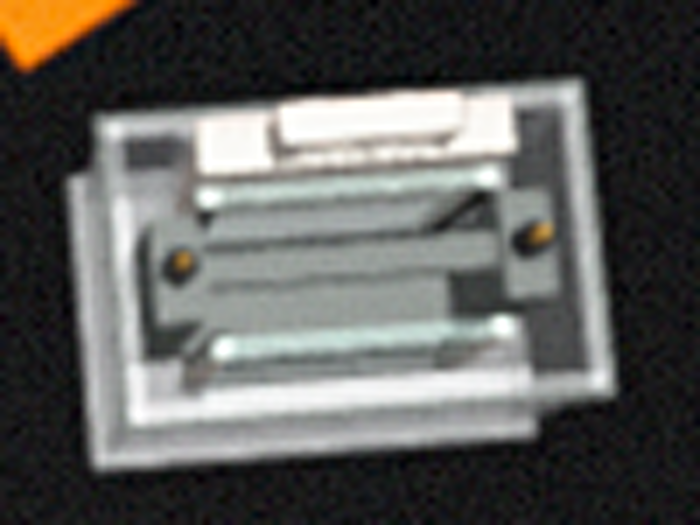

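Run:
```python
from h import *
from itertools import product
A=lambda x,y:((x+.5)/6-.5+190,(y+.5)/6-.5+160)
B=lambda x,y:((x+.5)/7-.5+295,(y+.5)/7-.5+170)
def quad(f,ps,z,n):
    P=np.array([unproj("top",f(*p),z)[:2] for p in ps])
    r=cv2.minAreaRect(P.astype(np.float32)*1000)
    e=[np.degrees(np.arctan2(*(P[(i+1)%4]-P[i])[::-1])) for i in range(4)]
    print(n,"centre",P.mean(0).round(4),"rect",r,"edges",np.round(e,1),"len",[round(np.linalg.norm(P[(i+1)%4]-P[i])*1000) for i in range(4)])
quad(A,[(75,92),(318,57),(370,485),(122,520)],0.006,"rack")
quad(B,[(97,115),(583,78),(615,393),(130,425)],0.14,"rim")
quad(B,[(70,180),(555,140),(535,435),(95,470)],0.0,"base")
for p,n in [((222,348),"glassL"),((505,325),"glassR")]: print(n,unproj("top",B(*p),.14).round(4))
for p,n in [((92,97),"hL"),((236,84),"hR")]: print(n,unproj("top",A(*p),.138).round(4))
# more detections
for c in ["top","scene"]:
    vision.camera(c)
    for n in ["tank","slot_mouth","ramp_top","glass_top","wedge","wedge_top","rack"]:
        for r in spotter.landmark_of(c,n):
            p=w(c,r["position"])
            if abs(p[0]-.55)<.09 and abs(p[1])<.2 : print(c,n,round(r["confidence"],2),p.round(4))
```

```text
rack centre [0.547  0.1403] rect ((547.1983032226562, 140.287353515625), (196.0913543701172, 110.64253997802734), 6.6399006843566895) edges [ -82.5 -173.4   97.2    6.6] len [111, 195, 110, 194]
rim centre [ 0.5277 -0.1576] rect ((527.8583984375, -156.8437957763672), (107.9091567993164, 165.9907684326172), 3.103327751159668) edges [ -86.4 -176.9   92.9    4.6] len [166, 108, 163, 106]
base centre [ 0.5273 -0.1627] rect ((527.7770385742188, -167.6536865234375), (113.18315124511719, 188.698486328125), 3.69392728805542) edges [-86.1 173.7  93.7   3.6] len [188, 115, 169, 112]
glassL [ 0.4956 -0.1112  0.14  ]
glassR [ 0.502  -0.2067  0.14  ]
hL [0.6049 0.1756 0.138 ]
hR [0.6093 0.1182 0.138 ]
top tank 0.61 [ 0.5243 -0.1597  0.0007]
top slot_mouth 0.79 [ 0.4913 -0.1573  0.1404]
top ramp_top 0.93 [ 0.4772 -0.1573  0.1372]
top ramp_top 0.32 [0.6011 0.1488 0.1392]
top glass_top 0.86 [ 0.5005 -0.1615  0.14  ]
top wedge 0.93 [0.6086 0.1508 0.011 ]
top wedge_top 0.89 [0.6024 0.1478 0.1359]
top wedge_top 0.66 [ 0.6349 -0.0765  0.0074]
top rack 0.75 [0.5468 0.1435 0.0041]
scene tank 0.9 [ 0.5263 -0.1544 -0.0025]
scene slot_mouth 0.9 [ 0.4902 -0.1558  0.14  ]
scene ramp_top 0.56 [ 0.4859 -0.1606  0.1398]
scene glass_top 0.68 [ 0.4985 -0.1615  0.1327]
scene wedge 0.77 [0.6081 0.1461 0.0078]
scene wedge_top 0.7 [ 0.6343 -0.0785  0.0099]
scene wedge_top 0.65 [0.6017 0.1441 0.1396]
scene wedge_top 0.37 [0.6062 0.1435 0.0097]
scene rack 0.72 [0.5462 0.1348 0.003 ]
scene rack 0.31 [0.4858 0.1327 0.0107]
```

```bash
cat >> h.py <<'E'
from scipy.spatial.transform import Rotation as Ro
def rel(P,yaw=None):
    "tool-frame shift mm to world P, and twist deg so that tool y points along world yaw deg"
    s=sensors.get_state(); R=Ro.from_rotvec(s["tcp_rot"]).as_matrix()
    d=R.T@(np.array(P)-s["tcp_pos"])*1000
    y=np.degrees(np.arctan2(R[1,1],R[0,1]))
    t=None if yaw is None else -((yaw-y+90)%180-90)
    print("shift",d.round(1),"twist",t,"toolz",R[:,2].round(4),"t",s["t"],"force",s["force"].round(2),"gap",round(s["finger_gap"],4))
E
python3 - <<'E'
from h import *
rel([.6022,.1468,.30],7); rel([.6022,.1468,.108],7)
E
```

```text
shift [ 618.2 -555.   -68.7] twist -79.13441293852384 toolz [ 1.e-04 -0.e+00 -1.e+00] t 1.8 force [-0.02 -0.18  0.52] gap 0.0851
shift [ 618.2 -555.   123.3] twist -79.13441293852384 toolz [ 1.e-04 -0.e+00 -1.e+00] t 1.8 force [-0.02 -0.18  0.52] gap 0.0851
```

step_arm(
  xyz=[
    [0, 0, -35],
    [30, -27, -69],
    [66, -59, -69],
    [97, -87, -69],
    [128, -115, -69],
    [159, -143, -69],
    [190, -171, -69],
    [221, -199, -69],
    [252, -227, -69],
    [283, -255, -69],
    [314, -282, -69],
    [345, -310, -69],
    [376, -338, -69],
    [407, -366, -69],
    [438, -394, -69],
    [469, -422, -69],
    [500, -450, -69],
    [531, -478, -69],
    [562, -505, -69],
    [590, -530, -69],
  ],
  twist=[0, -4, -8, -12, -16, -20, -24, -28, -32, -36, -40, -45, -50, -55, -60, -65, -70, -75, -79, -79],
  fingers=[100, 100, 100, 100, 100, 100, 100, 100, 100, 100, 100, 100, 100, 100, 100, 100, 100, 100, 100, 100],
)

```text
t: 3.47
tcp_pos: [0.5778, 0.1065, 0.3004]
tcp_rot: [2.079, 2.354, 0.001]
force: [0.8, -1.3, -0.3]
finger_gap: 0.085
finger_force: 0.0
```

Run:
```python
from h import *
rel([.6022,.1468,.108],7)
```

```text
shift [ 37.   29.1 192.4] twist 0.09851349998098158 toolz [ 6.e-04 -0.e+00 -1.e+00] t 3.4667 force [ 0.82 -1.32 -0.3 ] gap 0.085
```

step_arm(
  xyz=[
    [20, 15, 0],
    [30, 23, 0],
    [30, 23, 20],
    [30, 23, 60],
    [30, 23, 100],
    [30, 23, 130],
    [30, 23, 150],
    [30, 23, 150],
    [30, 23, 150],
  ],
  twist=[0, 0, 0, 0, 0, 0, 0, 0, 0],
  fingers=[100, 100, 100, 100, 100, 100, 100, 100, 100],
)

```text
t: 4.22
tcp_pos: [0.5957, 0.1368, 0.1493]
tcp_rot: [-2.083, -2.349, 0.003]
force: [-0.2, 0.7, 1.1]
finger_gap: 0.0853
finger_force: 0.0
```

Run:
```python
from h import *
rel([.6022,.1468,.108],7)
cv2.imwrite("pics/s1.png",cv2.resize(vision.camera("scene")[200:330,230:360],None,fx=4.5,fy=4.5,interpolation=cv2.INTER_CUBIC))
```

```text
shift [ 9.2  7.7 41.3] twist -0.13740022973348687 toolz [-2.7e-03 -5.0e-04 -1.0e+00] t 4.2167 force [-0.21  0.68  1.14] gap 0.0853
```

View pics/s1.png

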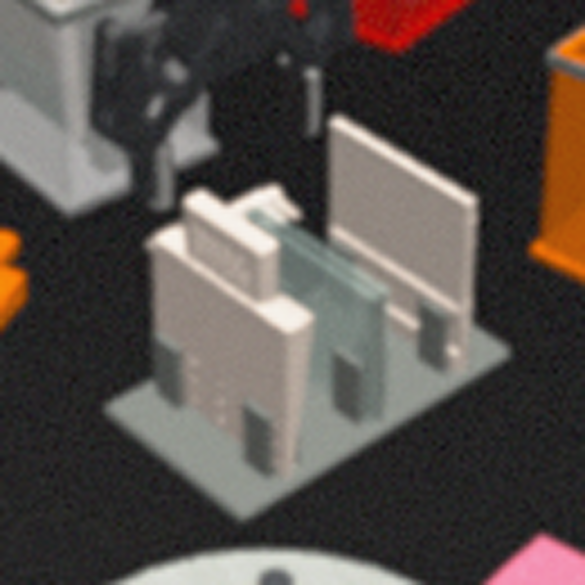

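Run:
```python
from h import *
s=sensors.get_state(); R=Ro.from_rotvec(s["tcp_rot"]).as_matrix()
f=lambda p:((proj("scene",p)-[230,200])*4.5).round()
print(f([.602,.147,.138]), f([.547,.14,0]))
for sy in(-1,1): print(f(s["tcp_pos"]+R@[0,sy*.05,-.013]))
rel([.6022,.1468,.108],7)
```

```text
[228. 219.] [310. 386.]
[300. 124.]
[145. 201.]
shift [ 9.1  6.5 43.7] twist -0.1348938749542299 toolz [ 1.2e-03  2.0e-04 -1.0e+00] t 4.2667 force [ 0.4  -0.16  0.43] gap 0.0855
```

step_arm(
  xyz=[
    [9, 6.5, 0],
    [9, 6.5, 15],
    [9, 6.5, 30],
    [9, 6.5, 42],
    [9, 6.5, 42],
    [9, 6.5, 42],
    [9, 6.5, 42],
    [9, 6.5, 42],
    [9, 6.5, 42],
    [9, 6.5, 42],
    [9, 6.5, 42],
    [9, 6.5, 42],
  ],
  twist=[0, 0, 0, 0, 0, 0, 0, 0, 0, 0, 0, 0],
  fingers=[100, 100, 100, 100, 100, 0, 0, 0, 0, 0, 0, 0],
)

```text
t: 5.27
tcp_pos: [0.6023, 0.1467, 0.109]
tcp_rot: [2.084, 2.35, 0.002]
force: [0.5, 0.6, 1.2]
finger_gap: 0.0131
finger_force: 58.9
```

Run:
```python
from h import *
rel([.6022,.1468,.108],7)
```

```text
shift [ 0.2 -0.1  1. ] twist -0.1367768617336651 toolz [ 1.8e-03  3.0e-04 -1.0e+00] t 5.2667 force [0.53 0.57 1.23] gap 0.0131
```

step_arm(
  xyz=[
    [0, 0, -10],
    [0, 0, -30],
    [0, 0, -65],
    [0, 0, -100],
    [0, 0, -135],
    [0, 0, -165],
    [0, 0, -182],
    [0, 0, -182],
    [0, 0, -182],
  ],
  twist=[0, 0, 0, 0, 0, 0, 0, 0, 0],
  fingers=[0, 0, 0, 0, 0, 0, 0, 0, 0],
)

```text
t: 6.02
tcp_pos: [0.6019, 0.1466, 0.291]
tcp_rot: [2.084, 2.35, 0.002]
force: [0.4, 0.5, -2.9]
finger_gap: 0.013
finger_force: 59.6
```

Run:
```python
from h import *
vision.camera("scene");
for n in ["wedge","wedge_top"]:
    for r in spotter.landmark_of("scene",n):
        p=w("scene",r["position"]); print(n,round(r["confidence"],2),p.round(4))
# target: slot mouth (.4905,-.158), origin offset -0.75mm; TCP at wedge x=-6.5
c,s=np.cos(np.radians(3.6)),np.sin(np.radians(3.6))
m=np.array([.4905,-.158]); t=m+np.array([c,s])*(-.0072); print(t)
rel([*t,.29],3.6)
```

```text
wedge 0.61 [0.504  0.3505 0.0013]
wedge 0.59 [0.6085 0.144  0.1923]
wedge 0.57 [ 0.7397 -0.009   0.0026]
wedge_top 0.96 [0.6254 0.3936 0.01  ]
wedge_top 0.72 [ 0.6289 -0.0787  0.0096]
wedge_top 0.68 [0.6008 0.1478 0.3177]
[ 0.48331421 -0.15845209]
shift [-288.7 -153.5   -2. ] twist 3.263164568910014 toolz [-4.8e-03 -9.0e-04 -1.0e+00] t 6.1667 force [-0.71  0.71 -2.85] gap 0.0129
```

step_arm(
  xyz=[
    [-15, -8, 0],
    [-45, -24, 0],
    [-80, -43, 0],
    [-115, -61, 0],
    [-150, -80, 0],
    [-185, -98, 0],
    [-220, -117, 0],
    [-250, -133, 0],
    [-275, -146, 0],
    [-289, -153.5, 0],
    [-289, -153.5, 0],
    [-289, -153.5, 0],
    [-289, -153.5, 0],
  ],
  twist=[0, 0, 1, 1, 2, 2, 3, 3, 3.3, 3.3, 3.3, 3.3, 3.3],
  fingers=[0, 0, 0, 0, 0, 0, 0, 0, 0, 0, 0, 0, 0],
)

```text
t: 7.25
tcp_pos: [0.4838, -0.158, 0.289]
tcp_rot: [-2.149, -2.288, 0.0]
force: [0.2, 1.3, -2.3]
finger_gap: 0.0131
finger_force: 59.5
```

Run:
```python
from h import *
i=vision.camera("top"); cv2.imwrite("pics/t2.png",cv2.resize(i[170:245,295:395],None,fx=7,fy=7,interpolation=cv2.INTER_CUBIC))
j=vision.camera("scene"); cv2.imwrite("pics/s2.png",cv2.resize(j[130:250,190:300],None,fx=5,fy=5,interpolation=cv2.INTER_CUBIC))
for n in ["wedge","slot_mouth","ramp_top","glass_top","tank"]:
  for c in ["scene","top"]:
    for r in spotter.landmark_of(c,n):
        p=w(c,r["position"]); 
        if abs(p[0]-.5)<.07 and abs(p[1]+.16)<.1: print(c,n,round(r["confidence"],2),p.round(4))
rel([.4833,-.1585,.29],3.6)
```

```text
scene wedge 0.79 [ 0.4908 -0.1599  0.1908]
top wedge 0.41 [ 0.4928 -0.1578  0.1909]
scene slot_mouth 0.97 [ 0.4888 -0.1578  0.1406]
top slot_mouth 0.78 [ 0.4914 -0.158   0.1376]
scene ramp_top 0.7 [ 0.4872 -0.1587  0.1406]
top ramp_top 0.6 [ 0.4779 -0.1581  0.1389]
scene glass_top 0.91 [ 0.5009 -0.1588  0.1338]
top glass_top 0.8 [ 0.4995 -0.1608  0.1368]
scene tank 0.59 [ 0.5282 -0.1547 -0.0019]
shift [ 0.1 -0.7  0.3] twist -0.0281929813135946 toolz [ 1.e-04 -0.e+00 -1.e+00] t 7.85 force [-0.18  0.27 -3.15] gap 0.0133
```

View pics/s2.png

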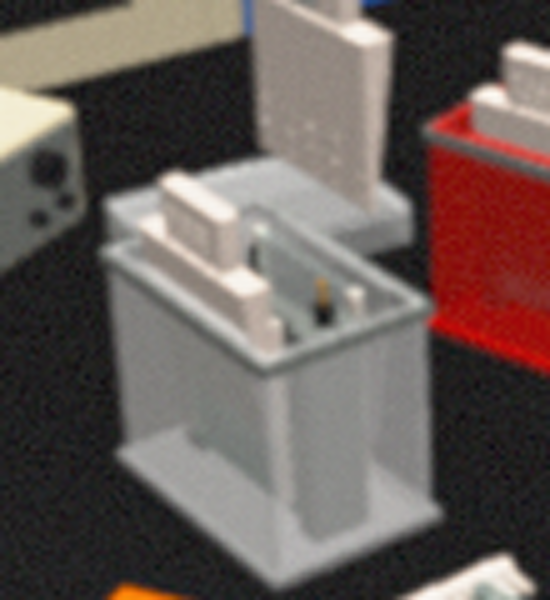

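step_arm(
  xyz=[
    [0, -1.5, 10],
    [0, -1.5, 25],
    [0, -1.5, 38],
    [0, -1.5, 45],
    [0, -1.5, 50],
    [0, -1.5, 53],
    [0, -1.5, 53],
    [0, -1.5, 53],
  ],
  twist=[0, 0, 0, 0, 0, 0, 0, 0],
  fingers=[0, 0, 0, 0, 0, 0, 0, 0],
)

```text
t: 8.52
tcp_pos: [0.4825, -0.1588, 0.2379]
tcp_rot: [2.151, 2.289, 0.0]
force: [-0.7, 1.3, -2.8]
finger_gap: 0.0132
finger_force: 59.4
```

Run:
```python
from h import *
rel([.4825,-.1585,.241],3.6)
i=vision.camera("top"); cv2.imwrite("pics/t3.png",cv2.resize(i[170:245,295:395],None,fx=7,fy=7,interpolation=cv2.INTER_CUBIC))
```

```text
shift [ 0.3 -0.  -3.1] twist -0.03957388474736945 toolz [ 7.e-04 -3.e-04 -1.e+00] t 8.5167 force [-0.73  1.25 -2.76] gap 0.0132
```

View pics/t3.png

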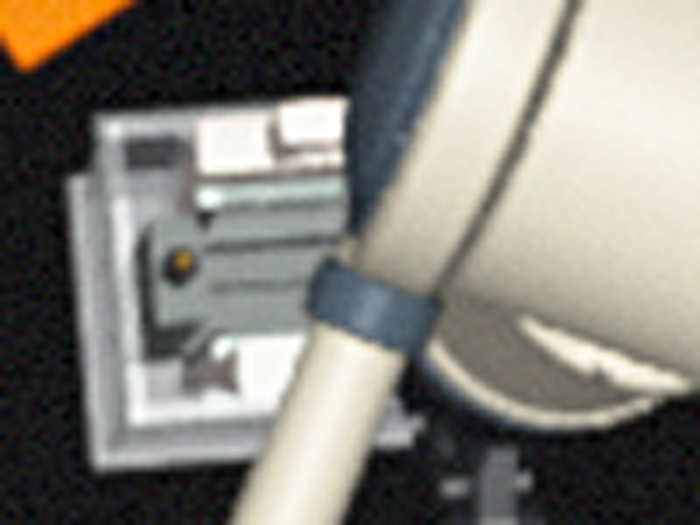

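step_arm(
  xyz=[
    [0, 0.3, 4],
    [0, 0.6, 8],
    [0, 0.9, 12],
    [0, 1.1, 15],
    [0, 1.3, 18],
    [0, 1.4, 20],
    [0, 1.4, 20],
  ],
  twist=[0, 0, 0, 0, 0, 0, 0],
  fingers=[0, 0, 0, 0, 0, 0, 0],
)

```text
t: 9.15
tcp_pos: [0.484, -0.1586, 0.2167]
tcp_rot: [-2.151, -2.29, -0.0]
force: [1.3, 0.3, -2.8]
finger_gap: 0.013
finger_force: 59.4
```

Run:
```python
from h import *
rel([.4825,-.1585,.241],3.6); print(sensors.get_state()["wrist_torque"])
```

```text
shift [  0.2  -1.5 -24.3] twist -0.027488863007548048 toolz [ 1.e-04  3.e-04 -1.e+00] t 9.15 force [ 1.27  0.27 -2.84] gap 0.013
[ 0.01112773 -0.39480503 -0.0042176 ]
```

step_arm(
  xyz=[
    [0, 0.4, 2.5],
    [0, 0.8, 5],
    [0, 1.2, 7.5],
    [0, 1.5, 10],
    [0, 1.5, 10],
  ],
  twist=[0, 0, 0, 0, 0],
  fingers=[0, 0, 0, 0, 0],
)

```text
t: 9.57
tcp_pos: [0.4855, -0.1585, 0.2066]
tcp_rot: [-2.151, -2.289, -0.0]
force: [1.5, -0.4, -3.3]
finger_gap: 0.013
finger_force: 59.4
```

Run:
```python
from h import *
rel([.4825,-.1585,.241],3.6); print(sensors.get_state()["wrist_torque"])
```

```text
shift [  0.2  -3.  -34.4] twist -0.029570579456475343 toolz [-1.e-04  3.e-04 -1.e+00] t 9.5667 force [ 1.46 -0.36 -3.32] gap 0.013
[ 0.00253187 -0.54802894 -0.04111332]
```

step_arm(
  xyz=[
    [0, 0.8, 2],
    [0, 1.2, 4],
    [0, 1.6, 6],
    [0, 2, 8],
    [0, 2, 8],
  ],
  twist=[0, 0, 0, 0, 0],
  fingers=[0, 0, 0, 0, 0],
)

```text
t: 9.98
tcp_pos: [0.487, -0.1585, 0.1988]
tcp_rot: [-2.151, -2.289, 0.001]
force: [-1.7, -1.1, -3.4]
finger_gap: 0.0126
finger_force: 59.6
```

Run:
```python
from h import *
rel([.4825,-.1585,.241],3.6); print(sensors.get_state()["wrist_torque"])
```

```text
shift [  0.3  -4.5 -42.2] twist -0.05077432776359103 toolz [-1.1e-03  1.0e-04 -1.0e+00] t 9.9833 force [-1.66 -1.11 -3.44] gap 0.0126
[-0.11079649  0.22979981 -0.15135758]
```

step_arm(
  xyz=[
    [0, -0.6, 0],
    [0, -0.6, 0],
    [0, -0.6, 0],
    [0, -0.6, 0],
    [0, -0.6, 0],
    [0, -0.6, 0],
  ],
  twist=[0, 0, 0, 0, 0, 0],
  fingers=[0, 10, 20, 30, 40, 40],
)

```text
t: 10.48
tcp_pos: [0.4869, -0.1585, 0.1998]
tcp_rot: [2.151, 2.289, 0.001]
force: [-1.1, -0.0, -0.2]
finger_gap: 0.0344
finger_force: 0.0
```

step_arm(
  xyz=[
    [0, 0, -10],
    [0, 0, -30],
    [0, 0, -60],
    [0, 0, -85],
    [0, 0, -85],
    [0, 0, -85],
  ],
  twist=[0, 0, 0, 0, 0, 0],
  fingers=[40, 40, 40, 40, 20, 0],
)

```text
t: 10.98
tcp_pos: [0.4874, -0.1587, 0.2873]
tcp_rot: [2.148, 2.286, 0.003]
force: [0.7, 0.1, -0.6]
finger_gap: 0.0106
finger_force: 0.0
```

Run:
```python
from h import *
j=vision.camera("scene"); cv2.imwrite("pics/s4.png",cv2.resize(j[130:250,190:300],None,fx=5,fy=5,interpolation=cv2.INTER_CUBIC))
for n in ["wedge","wedge_top"]:
    for r in spotter.landmark_of("scene",n):
        p=w("scene",r["position"]); 
        if abs(p[0]-.5)<.07 and abs(p[1]+.16)<.1: print(n,round(r["confidence"],2),p.round(4))
rel([.487,-.1585,.23],3.6); print(sensors.get_state()["wrist_torque"])
```

```text
wedge 0.84 [ 0.4919 -0.1603  0.0979]
wedge_top 0.6 [ 0.4846 -0.1558  0.2248]
shift [-0.2  0.6 53.3] twist -0.03337087316165821 toolz [-1.6e-03  6.0e-04 -1.0e+00] t 11.1333 force [ 0.47 -0.67 -0.59] gap 0.0
[-0.04818258  0.05198728 -0.04802274]
```

View pics/s4.png

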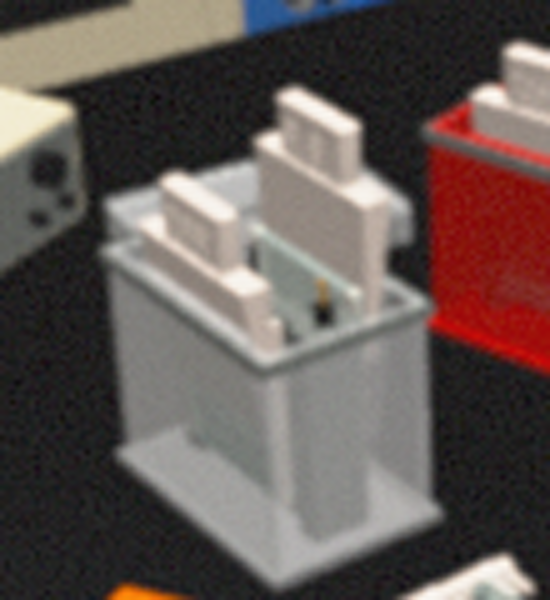

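step_arm(
  xyz=[
    [0, 0, 20],
    [0, 0, 40],
    [0, 0, 50],
    [0, 0, 55],
    [0, 0, 57],
    [0, 0, 59],
    [0, 0, 61],
    [0, 0, 63],
    [0, 0, 63],
  ],
  twist=[0, 0, 0, 0, 0, 0, 0, 0, 0],
  fingers=[0, 0, 0, 0, 0, 0, 0, 0, 0],
)

```text
t: 11.88
tcp_pos: [0.487, -0.1586, 0.2222]
tcp_rot: [2.15, 2.288, 0.001]
force: [0.5, -0.1, 3.7]
finger_gap: 0.0005
finger_force: 1.5
```

step_arm(
  xyz=[
    [0, 0, 1],
    [0, 0, 2],
    [0, 0, 3],
    [0, 0, 4],
    [0, 0, 5],
    [0, 0, 5],
  ],
  twist=[0, 0, 0, 0, 0, 0],
  fingers=[0, 0, 0, 0, 0, 0],
)

```text
t: 12.38
tcp_pos: [0.4872, -0.1586, 0.2174]
tcp_rot: [2.15, 2.288, 0.002]
force: [0.5, 0.4, 5.0]
finger_gap: -0.0002
finger_force: 2.7
```

step_arm(
  xyz=[
    [0, 0, -8],
    [0, 0, -12],
    [0, 0, -12],
    [0, 0, -4],
    [0, 0, 0],
    [0, 0, 2],
    [0, 0, 3],
    [0, 0, 4],
    [0, 0, 5],
    [0, 0, 5],
  ],
  twist=[0, 0, 0, 0, 0, 0, 0, 0, 0, 0],
  fingers=[0, 0, 0, 0, 0, 0, 0, 0, 0, 0],
)

```text
t: 13.22
tcp_pos: [0.4872, -0.1586, 0.2124]
tcp_rot: [2.149, 2.288, 0.002]
force: [0.0, 0.3, 8.3]
finger_gap: -0.0002
finger_force: 4.0
```

step_arm(
  xyz=[
    [0, 0, 1],
    [0, 0, 2],
    [0, 0, 3],
    [0, 0, 3],
  ],
  twist=[0, 0, 0, 0],
  fingers=[0, 0, 0, 0],
)

```text
t: 13.55
tcp_pos: [0.4876, -0.1588, 0.211]
tcp_rot: [2.148, 2.286, 0.003]
force: [0.2, -0.6, 12.6]
finger_gap: 0.0001
finger_force: 6.6
```

step_arm(
  xyz=[
    [0, 0, 1],
    [0, 0, 1],
  ],
  twist=[0, 0],
  fingers=[0, 0],
)

```text
t: 13.72
tcp_pos: [0.4877, -0.1589, 0.2105]
tcp_rot: [2.147, 2.285, 0.004]
force: [0.2, 0.3, 15.5]
finger_gap: 0.0001
finger_force: 7.6
```

step_arm(
  xyz=[
    [0, 0, 1],
    [0, 0, 1],
  ],
  twist=[0, 0],
  fingers=[0, 0],
)

```text
t: 13.88
tcp_pos: [0.4878, -0.1589, 0.2101]
tcp_rot: [2.147, 2.285, 0.004]
force: [-0.7, -0.5, 16.5]
finger_gap: -0.0
finger_force: 8.6
```

step_arm(
  xyz=[
    [0, 0, 1],
    [0, 0, 1.5],
    [0, 0, 1.5],
  ],
  twist=[0, 0, 0],
  fingers=[0, 0, 0],
)

```text
t: 14.13
tcp_pos: [0.488, -0.1591, 0.2097]
tcp_rot: [2.146, 2.283, 0.005]
force: [-1.8, 0.6, 21.1]
finger_gap: -0.0003
finger_force: 10.4
```

step_arm(
  xyz=[
    [0, 0, -6],
    [0, 0, -10],
    [0, 0, -10],
    [0, 0, -10],
  ],
  twist=[0, 0, 0, 0],
  fingers=[0, 0, 0, 0],
)

```text
t: 14.47
tcp_pos: [0.4865, -0.1584, 0.2136]
tcp_rot: [-2.15, -2.288, 0.001]
force: [-0.5, -0.1, -0.5]
finger_gap: -0.0003
finger_force: 0.0
```

step_arm(
  xyz=[
    [0, 0, 3],
    [0, 0, 5],
    [0, 0, 6],
    [0, 0, 7],
    [0, 0, 7],
  ],
  twist=[0, 0, 0, 0, 0],
  fingers=[0, 0, 0, 0, 0],
)

```text
t: 14.88
tcp_pos: [0.487, -0.1584, 0.2095]
tcp_rot: [2.15, 2.288, 0.002]
force: [-3.1, 1.0, 9.3]
finger_gap: -0.0
finger_force: 5.1
```

step_arm(
  xyz=[
    [0, 0, 1],
    [0, 0, 2],
    [0, 0, 3],
    [0, 0, 3],
  ],
  twist=[0, 0, 0, 0],
  fingers=[0, 0, 0, 0],
)

```text
t: 15.22
tcp_pos: [0.4874, -0.1587, 0.2093]
tcp_rot: [2.147, 2.285, 0.004]
force: [-3.2, 1.5, 19.3]
finger_gap: -0.0003
finger_force: 9.8
```

step_arm(
  xyz=[
    [0, 0, -8],
    [0, 0, -12],
    [0, 0, -12],
    [0, 0, -12],
  ],
  twist=[0, 0, 0, 0],
  fingers=[0, 0, 0, 0],
)

```text
t: 15.55
tcp_pos: [0.4866, -0.1585, 0.2159]
tcp_rot: [-2.151, -2.289, 0.001]
force: [0.1, 0.1, -0.9]
finger_gap: 0.0
finger_force: 0.0
```

step_arm(
  xyz=[
    [0, 0, 4],
    [0, 0, 7],
    [0, 0, 9],
    [0, 0, 11],
    [0, 0, 12],
    [0, 0, 12.7],
    [0, 0, 12.7],
  ],
  twist=[0, 0, 0, 0, 0, 0, 0],
  fingers=[0, 0, 0, 0, 0, 0, 0],
)

```text
t: 16.13
tcp_pos: [0.4874, -0.1585, 0.2087]
tcp_rot: [2.147, 2.286, 0.004]
force: [-3.6, 1.5, 20.8]
finger_gap: 0.0001
finger_force: 10.1
```

step_arm(
  xyz=[
    [0, 0, 0.6],
    [0, 0, 1.2],
    [0, 0, 1.2],
    [0, 0, 1.2],
  ],
  twist=[0, 0, 0, 0],
  fingers=[0, 0, 0, 0],
)

```text
t: 16.47
tcp_pos: [0.4876, -0.1587, 0.2085]
tcp_rot: [2.146, 2.284, 0.005]
force: [-3.9, 1.5, 23.0]
finger_gap: -0.0001
finger_force: 11.9
```

step_arm(
  xyz=[
    [0, 0, -8],
    [0, 0, -14],
    [0, 0, -14],
    [0, 0, -14],
  ],
  twist=[0, 0, 0, 0],
  fingers=[0, 0, 0, 0],
)

```text
t: 16.8
tcp_pos: [0.4866, -0.1585, 0.216]
tcp_rot: [-2.151, -2.289, 0.001]
force: [-0.3, 0.0, -0.6]
finger_gap: -0.0001
finger_force: 0.0
```

step_arm(
  xyz=[
    [0, 0, 4],
    [0, 0, 7],
    [0, 0, 9],
    [0, 0, 11],
    [0, 0, 12.5],
    [0, 0, 14],
    [0, 0, 14],
  ],
  twist=[0, 0, 0, 0, 0, 0, 0],
  fingers=[0, 0, 0, 0, 0, 0, 0],
)

```text
t: 17.38
tcp_pos: [0.4875, -0.1586, 0.2081]
tcp_rot: [2.146, 2.285, 0.004]
force: [-5.2, 1.9, 22.8]
finger_gap: -0.0004
finger_force: 11.4
```

step_arm(
  xyz=[
    [0, 0, -8],
    [0, 0, -14],
    [0, 0, -14],
    [0, 0, -14],
  ],
  twist=[0, 0, 0, 0],
  fingers=[0, 0, 0, 0],
)

```text
t: 17.72
tcp_pos: [0.4867, -0.1585, 0.2161]
tcp_rot: [-2.151, -2.289, 0.001]
force: [0.3, 1.2, -0.2]
finger_gap: 0.0002
finger_force: 0.0
```

step_arm(
  xyz=[
    [0, 0, 4],
    [0, 0, 6],
    [0, 0, 7],
    [0, 0, 8],
    [0, 0, 9],
    [0, 0, 9.5],
    [0, 0, 9.5],
  ],
  twist=[0, 0, 0, 0, 0, 0, 0],
  fingers=[0, 0, 0, 0, 0, 0, 0],
)

```text
t: 18.3
tcp_pos: [0.4867, -0.1584, 0.2083]
tcp_rot: [2.151, 2.289, 0.001]
force: [-2.5, 1.6, 4.3]
finger_gap: -0.0003
finger_force: 2.4
```

step_arm(
  xyz=[
    [0, 0, 1],
    [0, 0, 2],
    [0, 0, 3],
    [0, 0, 4],
    [0, 0, 4.2],
    [0, 0, 4.2],
  ],
  twist=[0, 0, 0, 0, 0, 0],
  fingers=[0, 0, 0, 0, 0, 0],
)

```text
t: 18.8
tcp_pos: [0.4874, -0.1585, 0.2081]
tcp_rot: [2.147, 2.285, 0.004]
force: [-5.1, 2.1, 19.2]
finger_gap: -0.0001
finger_force: 9.6
```

step_arm(
  xyz=[
    [0, 0, -8],
    [0, 0, -20],
    [0, 0, -45],
    [0, 0, -75],
    [0, 0, -90],
    [0, 0, -90],
    [0, 0, -90],
    [0, 0, -90],
  ],
  twist=[0, 0, 0, 0, 0, 0, 0, 0],
  fingers=[0, 0, 0, 0, 0, 0, 0, 0],
)

```text
t: 19.47
tcp_pos: [0.4866, -0.1585, 0.2918]
tcp_rot: [-2.15, -2.288, 0.001]
force: [0.1, 0.1, -0.3]
finger_gap: -0.0002
finger_force: 0.0
```

Run:
```python
from h import *
j=vision.camera("scene"); cv2.imwrite("pics/s5.png",cv2.resize(j[130:330,180:360],None,fx=3,fy=3,interpolation=cv2.INTER_CUBIC))
for n in ["wedge","wedge_top"]:
    for r in spotter.landmark_of("scene",n):
        p=w("scene",r["position"]); 
        if abs(p[0]-.5)<.07 and abs(p[1]+.16)<.1: print(n,round(r["confidence"],2),p.round(4))
rel([.487,-.1585,.23],3.6)
```

```text
wedge 0.92 [ 0.4972 -0.1588  0.0786]
wedge 0.36 [ 0.499  -0.1597  0.1343]
wedge_top 0.73 [ 0.4902 -0.1618  0.2086]
shift [-0.3  0.8 61.4] twist -0.03482108153421848 toolz [-0.0028  0.0011 -1.    ] t 19.6167 force [-0.47 -0.34  0.01] gap 0.0002
```

View pics/s5.png

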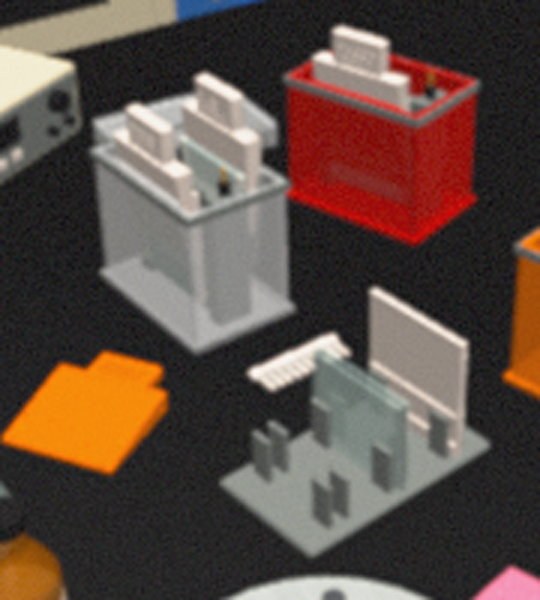

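The picture shows the wedge standing upright in the near slot, with its handle at about (218,100). The spare, dam, comb and lid are where they were, and the gripper is clear.

```bash
python3 -c "
from workcell import job
print(job.job_done())"
```

```text
the job is handed in; nothing more can be done
None
```

I stood the wedge in the near slot, tapped it home and handed the job in: it sits about 62 mm below the rim, a last slow push of about 19 N did not move it, and nothing else in the last picture had shifted; its press on the tank can't be read directly, and the hand-in gave no verdict.

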